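# Take out the vent stop and shut the damp box

## Task

The sliding door on top of the pottery damp box is held ajar by a steel vent stop standing in the T-slot along the box's front edge. Draw the door back out of the way, slide the stop along the slot to its open end, lift it out there and put it in the small steel tray; then push the door along its track until it is fully shut against the frame. Leave the bowl, the jar and the kiln post standing where they are.

Things in the scene. Friction and masses are not known exactly. Their poses are not given: they have to be found in the camera images.
- hatch (a joint): Travel of the door in m: 0 = fully shut against the frame, 0.18 = fully open; it grows towards the box's -y. The door is a pale wooden panel 201 x 186 x 8 mm sliding level on the box, top 102 mm above the bench. About 3 N moves it; it stays where left.
- hatch_grip (a point): Centre of the upright dark wooden grip rib fixed on the door, by which the door is pushed or pulled: 85 mm long (box x), 14 mm thick (box y, the sliding direction), 40 mm high, 122 mm above the bench at its centre. Its axes are those of the box: z up, y = the direction in which the door shuts.
- door_arm (a point): Middle of the door's flat steel arm over the T-slot: 12 mm thick along box y, 102 to 124 mm above the bench. Moves with the door. The stop starts on its +y side, between it and the slot's blind end, so the door cannot shut; the stop reaches the open end only with the door drawn back past 0.155 m (fully open leaves 28 mm between arm and block).
- slot_mouth (a point): Middle of the T-slot's open end, at the rail's top, 93 mm above the bench. Axes as the box: y points along the slot to its blind end. Here the lips over the slot are missing for 47 mm, so the stop's foot lifts straight out if the stop's middle is within 10 mm of this point along y. The door slides beside the slot, 37 mm and more to +x of this point.
- slot_end (a point): Blind end of the T-slot, at the rail's top, in the aluminium rail along the box's front (-x) edge. Slot inside: 24 mm wide, floor 80 mm above the bench; its two lips are 12 mm apart and 5 mm thick and hold the stop's foot down; about 2 mm play each side.
- box_middle (a point): Middle of the underside of the plywood damp box, which is fixed to the bench: 290 mm (its x) by 390 mm (its y), walls 80 to 112 mm high; the frame that the door shuts against is at its +y end. Its -x side faces the robot.
- stop_block (a point): Centre of the upper block of the loose steel vent stop, the part to grip: 18 mm across the slot (its x), 30 mm along the slot (its y), 46 mm high; 80 to 170 g. Below the block are a neck 8 mm wide and a T foot 19 x 24 x 5 mm; the foot's underside is 38 mm below this point and the top of the block 23 mm above it. Standing in the slot the block clears the rail top by 2 mm.
- tray_in (a point): Centre of the inner floor (4 mm above the bench) of the small open steel tray, loose, 130 (its x) x 100 (its y) x 25 mm high, walls 4 mm. It stands on the bench at one or the other end of the box.
- gauge_top (a point): Top, 192 mm above the bench, of the round hygrometer (60 mm across, 16 mm thick in box x) that stands fixed on a stem on the rail towards the shut end of the box. An obstacle.
- bowl: White bisque bowl, 90 mm across, 50 mm high, origin under its centre; at the end of the box where the tray is not. To be left alone.
- jar: White glaze jar with white cap, 56 mm across, 110 mm high, origin under its centre; in front of the box close to the T-slot. To be left alone.
- prop: Upright kiln post, plain cylinder 40 mm across, 130 mm high, origin under its centre; in front of the box near the hygrometer. To be left alone.
Mind the look-alikes: they are no part of the job. Of the things that look like the part that bears tray_in, the smallest one is meant. Of the things that look like the part that bears stop_block, the smaller one is meant.

How it is judged:
On the way:
1. the stop is out of the slot and in the tray, with the door still open (x of stop_block in the frame of tray_in between -0.061 and 0.061 m and y of stop_block in the frame of tray_in between -0.046 and 0.046 m and z of stop_block in the frame of tray_in below 0.048 m and value of joint hatch above 0.03 m), for 0.2 s.
At the end, for the whole second after the job is handed in: The door is shut to within 3 mm and at rest; the stop is in the tray (its block's centre within the tray's inner walls and less than 48 mm above its floor), and the tray is on the bench (value of joint hatch below 0.003 m and velocity of joint hatch between -0.01 and 0.01 m/s and x of stop_block in the frame of tray_in between -0.061 and 0.061 m and y of stop_block in the frame of tray_in between -0.046 and 0.046 m and z of stop_block in the frame of tray_in below 0.048 m and height (world z) of tray_in below 0.01 m); the robot touches nothing.
It fails at once if the bowl, the jar or the kiln post is moved by more than 20 mm or knocked over (distance of any of bowl, jar, prop from where it was at the start of the episode above 0.02 m or angle between any of bowl, jar, prop's own z axis and vertical above 0.5 rad).
It also fails if it takes over 64 s, if anything falls off the work surface, if the arm or the gripper's body presses on something with over 40 N, if the wrist force passes 120 N, or if a joint passes its speed limit or range.

## Robot

A 7-joint arm with a two-finger parallel gripper is mounted at the origin on the work surface. World frame = base frame: x ahead of the robot, y to its left, z up, the work surface at z = 0. Lengths are in m, angles in rad, forces in N, time in s.
With the tool pointing down it reaches from about 0.425 to 0.925 m from the base axis. Payload 6.8 kg.
Tool frame: the origin (TCP) lies midway between the tips of the shut fingers; the grasp point (between the pads) lies 19 mm behind it (env.grasp_offset is the distance from the TCP to the grasp point, in m); z points along the fingers, y is the line along which they close (so a half turn about z gives the same grasp; the last joint's range is limited). The gripper opens to 88 mm and grips with 3 to 60 N. Pads are 20 mm wide; open, the fingers measure 115 mm over their backs; the gripper's body (75 mm by 178 mm) begins 61 mm behind the grasp point.
Start: joints at [-1.353, 0.477, 0.022, 1.555, -0.011, 1.109, -0.083], TCP at [0.216, 0.64, 0.223] pointing down, gripper open.
Joint ranges: [-2.96, 2.96], [-0.34, 2.1], [-1.41, 1.46], [0.24, 2.44], [-1.37, 4.51], [0.17, 1.92], [-2.96, 2.96]. Speed limits (rad/s): [2.39, 2.39, 3.14, 3.14, 3.14, 3.14, 3.14].

## Interface

Orientations are given as a unit quaternion [w, x, y, z].
In Python, from plant import env gives the robot as it stands. The module is installed in compiled form; this text tells all that it offers.
- The arm moves only by the shell command python3 -m handwheel 'ROWS' [FORCE]. ROWS is JSON, a list of rows, each a list of 7 numbers: the shift along the world's x, y, z in cm, then the turn, a rotation vector about the world's x, y, z in degrees, then the opening in per cent of the stroke, from 0 (shut) to 100 (fully open). In form: [[tx, ty, tz, wx, wy, wz, jaw], ...]. A call has 1 to 20 rows; each row is the pose to reach, as a shift and turn from the pose commanded when the call began; what a row does not reach only later rows make up. A row lasts 1/12 s, in which the tool goes at most 41.7 mm and 7.16 degrees, less where a joint would pass 70% of its speed; a pose out of reach is approached as far as the arm can. A call with a gripper value outside its range is refused whole. The fingers move at their own pace and stop on an object; FORCE is the grip in N (left out, the last holds). Time passes only in rows, so rows that repeat a pose let the fingers close. It gives the time, the measured TCP pose, the force, the opening and the grip force at its end, in the units of the state.
- env.get_state(): the state, without advancing time (a new reading comes with each control period).
- env.snapshot(name): name is "scene" or "side" or "wrist"; returns (picture, depth): 480x640x3 uint8, red, green, blue; 480x640 float32, m along the optical axis (not along the pixel's ray), 0 where there is no reading.
- env.get_calibration(name): a dict with "K" (3x3 intrinsics, pixels), "R" (3x3) and "t" (3): a world point X has camera coordinates R X + t; the wrist camera has in their place "mount" (4x4, takes a point from camera to tool coordinates, whose origin is the TCP and whose axes are the flange's). Camera axes: x right, y down, z forward; pixel columns grow to the right and rows downward; lengths in m; the calibration is good to about 2 mm. A picture is of the moment at which its call begins: read the wrist's pose just before it. get_calibration takes no time and is no camera call.
- env.hand_in(): hands the job in; it is judged then, once.
Trained networks look in the newest picture that a camera, given by its name, has taken for a name from the list of things; names that differ only in an ending like _2 or _b are one class to them, and where a whole thing is asked for, a point or a joint stands for the part that bears it (a point fixed in the world has none). Each returns a list of dicts, best first, with "confidence" (0 to 1); they miss things now and then, are a little off and sometimes report something else, mostly with a low value. They report only what shows in the picture. A call takes as long as a camera call. They do not tell look-alikes from the thing itself.
- env.recognise(camera, label): "extent" ([left, top, right, bottom] in pixels, round what is visible of it).
The state is a dict: "t": time; "q": joint angles; "qvel": joint speeds; "joint_torque": joint torques, N m; "eef_pos": TCP position; "ee_rot": TCP orientation; "ft_force": force on the tool from outside, world axes, zero at the start; "moment": the same for the moment, N m; "width": finger opening in m; "finger_force": force on a finger pad.
Only numpy, scipy, OpenCV 4.12 (cv2) and the standard library are available. Lean on these libraries where they do the work, as an engineer would, in place of code of your own. Each camera call takes 0.05 s, during which the arm holds its last target. There are 200 camera calls.

## Working session

There is one attempt and no reset: what is moved stays moved. The work goes in short steps, Python scripts to look and compute and a shell command to move; the robot and the scene stay as the last step left them, time stands still between calls to the robot, and variables do not carry over. Pictures are saved under pics/ and viewed, at most 10 in all, crops included, and the job is handed in when it is done.

```bash
mkdir -p pics; cat > h.py <<'E'
import numpy as np,cv2
from plant import env
from scipy.spatial.transform import Rotation as Ro
def snap(n):
    s=env.get_state(); p,d=env.snapshot(n); c=env.get_calibration(n); K=np.array(c['K'])
    v,u=np.mgrid[:480,:640]; P=np.stack([(u-K[0,2])/K[0,0]*d,(v-K[1,2])/K[1,1]*d,d],-1)
    if 'mount' in c:
        M=np.array(c['mount']); q=np.array(s['ee_rot']); R=Ro.from_quat(q[[1,2,3,0]]).as_matrix()
        W=(P@M[:3,:3].T+M[:3,3])@R.T+np.array(s['eef_pos'])
    else: W=(P-np.array(c['t']))@np.array(c['R'])
    W[d==0]=np.nan
    return p,W
def save(n,p): cv2.imwrite('pics/'+n,cv2.cvtColor(p,cv2.COLOR_RGB2BGR))
E
python3 - <<'E'
from h import *
print(env.get_state())
for n in('scene','side'):
    p,W=snap(n); save(n+'1.png',p); np.savez(n+'.npz',p=p,W=W)
    for l in('stop_block','tray_in','hatch_grip','gauge_top','jar','prop','bowl','door_arm'):
        try:
            for r in env.recognise(n,l):
                x0,y0,x1,y1=map(int,r['extent']); w=W[max(y0,0):y1,max(x0,0):x1].reshape(-1,3)
                print(n,l,round(r['confidence'],2),(x0,y0,x1,y1),np.nanmedian(w,0).round(3))
        except Exception as e: print(l,e)
E
```

```text
{'t': 0.0, 'q': array([-1.35307946,  0.47778753,  0.0223365 ,  1.55643626, -0.01148547,
        1.10928945, -0.08306479]), 'qvel': array([-2.32603742e-03, -3.14359093e-04, -1.64748388e-04,  2.81238780e-03,
        9.49707577e-04,  1.74282851e-04,  6.17884473e-05]), 'joint_torque': array([ 5.13432060e-04, -5.82842195e+01,  1.53516322e+00, -2.72604078e+01,
       -5.42329880e-02,  1.69981801e-02,  1.45663671e-04]), 'eef_pos': array([0.21588159, 0.63891792, 0.22169651]), 'ee_rot': array([-7.37722637e-05,  1.62156025e-01,  9.86764724e-01, -8.93147068e-04]), 'ft_force': array([0.12569846, 0.23726331, 0.79748323]), 'moment': array([ 0.02825008,  0.01085581, -0.00205853]), 'finger_force': 0.0, 'width': 0.08760508924402369}
scene stop_block 0.8 (323, 244, 341, 273) [0.489 0.035 0.104]
scene stop_block 0.53 (413, 258, 421, 264) [0.344 0.168 0.08 ]
scene tray_in 0.86 (110, 229, 198, 289) [ 0.625 -0.402  0.001]
scene tray_in 0.61 (221, 234, 273, 265) [ 0.475 -0.246  0.007]
scene tray_in 0.59 (232, 180, 296, 216) [ 0.238 -0.38   0.004]
scene tray_in 0.27 (189, 234, 428, 427) [0.641 0.078 0.032]

[... 325 characters left out ...]
452, 395) [0.569 0.312 0.022]
scene door_arm 0.67 (216, 235, 347, 335) [ 0.585 -0.012  0.097]
side stop_block 0.74 (306, 205, 320, 229) [0.477 0.029 0.118]
side stop_block 0.56 (222, 227, 249, 264) [0.35  0.154 0.028]
side tray_in 0.89 (455, 291, 592, 389) [ 0.616 -0.411  0.004]
side tray_in 0.85 (288, 397, 428, 480) [ 0.246 -0.357  0.005]
side hatch_grip 0.68 (312, 185, 428, 250) [ 0.607 -0.03   0.1  ]
side gauge_top 0.87 (260, 160, 450, 309) [ 0.564 -0.012  0.059]
side jar 0.56 (265, 232, 294, 286) [0.38  0.014 0.061]
side prop 0.76 (241, 190, 262, 247) [0.42  0.177 0.058]
side bowl 0.39 (262, 179, 275, 192) [0.581 0.353 0.044]
side door_arm 0.63 (309, 183, 428, 249) [ 0.612 -0.021  0.1  ]
```

View pics/scene1.png

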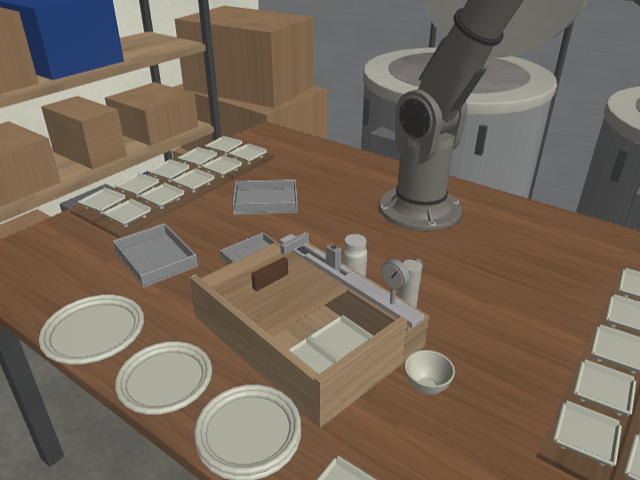

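View pics/side1.png

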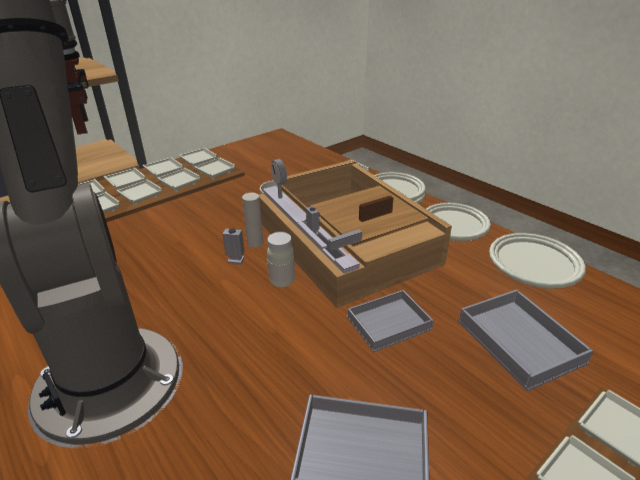

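Scene view: stop in the slot at (333,257), door arm (295,240), rib (270,273), gauge (395,275), small tray (248,247). Side view: small tray (390,320), jar (281,260), post (252,220); the standing look-alike stop is at (233,245), loose on the bench.

```bash
python3 - <<'E'
from h import *
D={n:np.load(n+'.npz') for n in('scene','side')}
for n in D:
    p=D[n]['p'].astype(int);W=D[n]['W']
    def reg(x0,y0,x1,y1,cond): 
        w=W[y0:y1,x0:x1].reshape(-1,3);q=p[y0:y1,x0:x1].reshape(-1,3); return w[cond(w,q)&~np.isnan(w[:,0])]
    def rect(name,w):
        if len(w)<4: print(n,name,len(w));return
        r=cv2.minAreaRect((w[:,:2]*1000).astype(np.float32)); print(n,name,len(w),np.round(r[0],1),np.round(r[1],1),round(r[2],1),'z',np.percentile(w[:,2],[2,98]).round(3),'mean',w.mean(0).round(4))
    R={'scene':dict(rib=(240,250,300,300),stop=(320,238,345,275),arm=(276,228,312,256),tray=(212,228,278,270),gauge=(378,255,412,308),jar=(338,230,370,282),prop=(398,256,424,310),bowl=(400,345,458,398)),
       'side':dict(rib=(350,190,400,225),stop=(303,202,323,234),arm=(322,225,366,255),tray=(345,288,436,350),gauge=(268,155,292,200),jar=(262,230,298,290),prop=(238,190,266,250),bowl=(0,0,1,1))}[n]
    rect('rib',reg(*R['rib'],lambda w,q:(w[:,2]>.108)&(w[:,2]<.15)&(q.sum(1)<240)))
    rect('ribtop',reg(*R['rib'],lambda w,q:(w[:,2]>.139)&(w[:,2]<.15)))
    rect('stop',reg(*R['stop'],lambda w,q:(w[:,2]>.1)&(w[:,2]<.16)))
    rect('stoptop',reg(*R['stop'],lambda w,q:(w[:,2]>.136)&(w[:,2]<.16)))
    rect('armtop',reg(*R['arm'],lambda w,q:(w[:,2]>.119)&(w[:,2]<.13)))
    rect('traytop',reg(*R['tray'],lambda w,q:(w[:,2]>.019)&(w[:,2]<.03)&(np.ptp(q,1)<30)))
    rect('trayfl',reg(*R['tray'],lambda w,q:(w[:,2]>.0)&(w[:,2]<.03)&(np.ptp(q,1)<30)))
    rect('gauge',reg(*R['gauge'],lambda w,q:(w[:,2]>.13)&(w[:,2]<.2)))
    rect('jar',reg(*R['jar'],lambda w,q:(w[:,2]>.02)&(w[:,2]<.13)&(w[:,0]<.46)))
    rect('prop',reg(*R['prop'],lambda w,q:(w[:,2]>.02)&(w[:,2]<.14)))
    w=W.reshape(-1,3);q=p.reshape(-1,3)
    B=(w[:,0]>.4)&(w[:,0]<.9)&(w[:,1]>-.25)&(w[:,1]<.35)
    rect('rail',w[B&(abs(w[:,2]-.093)<.0025)&(np.ptp(q,1)<30)&(q.sum(1)>300)])
    rect('walls',w[B&(abs(w[:,2]-.112)<.002)&(np.ptp(q,1)>30)])
E
```

```text
scene rib 603 [586.7 -33.7] [140.7  45. ] 13.0 z [0.109 0.14 ] mean [ 0.6176 -0.0249  0.1269]
scene ribtop 52 [613.6 -26.8] [12.4 79.5] 80.0 z [0.139 0.141] mean [ 0.6143 -0.0262  0.1398]
scene stop 282 [499.3  31.9] [33.3 53.6] 75.5 z [0.101 0.14 ] mean [0.4883 0.0387 0.1229]
scene stoptop 56 [484.   35.8] [31.  17.8] 84.1 z [0.136 0.141] mean [0.484  0.0355 0.1381]
scene armtop 93 [487.2 -65.1] [15.9 74.2] 79.6 z [0.119 0.123] mean [ 0.4893 -0.0651  0.1205]
scene traytop 97 [ 463.  -236.4] [ 61.5 132.3] 78.6 z [0.019 0.024] mean [ 0.4677 -0.2509  0.021 ]
scene trayfl 612 [ 460.9 -250.6] [ 84.9 134.4] 81.0 z [0.    0.023] mean [ 0.4607 -0.2503  0.0098]
scene gauge 685 [515.6 198.7] [60.1 21.7] 77.9 z [0.135 0.189] mean [0.5199 0.2015 0.1651]
scene jar 844 [418.5  45.4] [119.3  56.4] 26.9 z [0.032 0.108] mean [0.4042 0.0411 0.0794]
scene prop 824 [426.7 192.8] [198.5  42.9] 24.4 z [0.036 0.128] mean [0.4403 0.2005 0.0882]
scene rail 398 [457.2  79.1] [385. 106.] 79.8 z [0.091 0.095] mean [0.4959 0.1381 0.0915]
scene walls 252 [644.3 105.4] [267.6 218.4] 79.3 z [0.11  0.113] mean [0.6
[... 433 characters left out ...]
z [0.119 0.125] mean [ 0.4838 -0.0702  0.1224]
side traytop 613 [ 465.8 -217.8] [102.9 131.6] 76.0 z [0.019 0.026] mean [ 0.4636 -0.22    0.0226]
side trayfl 3168 [ 465.3 -217.7] [103.5 132. ] 76.4 z [0.001 0.025] mean [ 0.4676 -0.217   0.0093]
side gauge 331 [511.  191.1] [57.1 19.9] 81.1 z [0.137 0.191] mean [0.5059 0.1849 0.167 ]
side jar 1329 [426.9  77. ] [184.8  74. ] 60.8 z [0.023 0.11 ] mean [0.3898 0.0216 0.0717]
side prop 1049 [463.2 226. ] [291.1  40.5] 45.8 z [0.023 0.13 ] mean [0.4243 0.1831 0.0773]
side rail 907 [493.6  66.1] [389.4  49. ] 79.5 z [0.091 0.094] mean [0.4863 0.0677 0.0922]
side walls 186 [646.1  95.4] [276.1 209. ] 79.7 z [0.11  0.113] mean [0.6639 0.2142 0.1113]
```

```bash
python3 -m handwheel '[[0,0,4,0,0,2,100],[1,-2,8,0,0,4,100],[3,-6,11,0,0,6,100],[5,-10,13.5,0,0,8,100],[7,-14,13.5,0,0,8,100],[9,-18,13.5,0,0,8,100],[11,-22,13.5,0,0,8,100],[13,-26,13.5,0,0,8,100],[15,-30,13.5,0,0,8,100],[17,-34,13.5,0,0,8,100],[19,-38,13.5,0,0,8,100],[21,-42,13.5,0,0,8,100],[23,-46,13.5,0,0,8,100],[25,-50,13.5,0,0,8,100],[27,-54,13.5,0,0,8,100],[29,-58,13.5,0,0,8,100],[31,-62,13.5,0,0,8,100],[33,-66,13.5,0,0,8,100],[33,-66,13.5,0,0,8,100],[33,-66,13.5,0,0,8,100]]' 30
python3 - <<'E'
from h import *
s=env.get_state();q=np.array(s['ee_rot']);R=Ro.from_quat(q[[1,2,3,0]]).as_matrix();print(s['eef_pos'],np.degrees(np.arctan2(R[1,1],R[0,1])),R[:,2])
p,W=snap('wrist');save('w1.png',p);np.savez('w1.npz',p=p,W=W)
E
```

```text
t: 2.57
eef_pos: [0.547, -0.0255, 0.3582]
ee_rot: [0.001, 0.095, 0.995, -0.001]
ft_force: [0.6, -0.1, 0.1]
width: 0.0873
finger_force: 0.0
[ 0.54700088 -0.02553204  0.35816358] 79.07487516160933 [ 0.00147601 -0.00142299 -0.9999979 ]
```

View pics/w1.png

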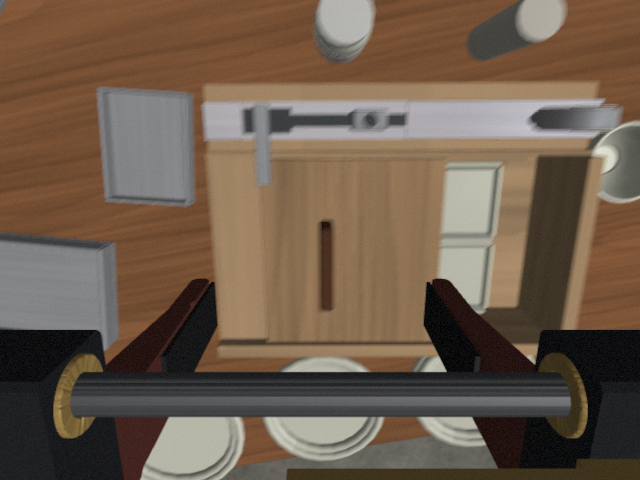

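Wrist view: slot mouth at cols 243–291, row 121, blind end (407,120), stop (371,119), arm (262,143), rib (326,265), small tray (147,147), jar (344,25), post (540,18).

```bash
python3 - <<'E'
from h import *
d=np.load('w1.npz');W=d['W'];p=d['p'].astype(int)
c=env.get_calibration('wrist');K=np.array(c['K']);M=np.array(c['mount']);s=env.get_state();q=np.array(s['ee_rot']);R=Ro.from_quat(q[[1,2,3,0]]).as_matrix()
def at(u,v,z):
    r=R@M[:3,:3]@np.linalg.solve(K,[u,v,1]);o=R@M[:3,3]+s['eef_pos'];return o+r*(z-o[2])/r[2]
for n,a in dict(mL=(243,121,.093),mR=(291.5,121,.093),end=(407,120,.093),rl=(203,120,.093),stop=(371,119,.141),arm=(262.5,145,.124),armroot=(264,185,.124),armtip=(262.5,104,.124),rib0=(326,221,.142),rib1=(326,310,.142),jar=(346,18,.11),prop=(544,17,.13)).items(): print(n,at(*a).round(4))
def rect(n,x0,y0,x1,y1,za,zb,br=999):
    w=W[y0:y1,x0:x1].reshape(-1,3);w=w[(w[:,2]>za)&(w[:,2]<zb)];r=cv2.minAreaRect((w[:,:2]*1000).astype(np.float32));print(n,len(w),np.round(r[0],1),np.round(r[1],1),round(r[2],1))
rect('rib',300,210,350,320,.135,.15);rect('stop',345,100,395,140,.132,.15);rect('arm',245,95,280,195,.118,.13);rect('tray',90,80,200,215,.018,.035);rect('jar',300,0,390,60,.1,.12);rect('prop',500,0,570,60,.12,.14)
E
```

```text
mL [ 0.4608 -0.0904  0.093 ]
mR [ 0.4701 -0.0436  0.093 ]
end [0.4913 0.0678 0.093 ]
rl [ 0.4522 -0.1288  0.093 ]
stop [0.4825 0.028  0.141 ]
arm [ 0.4861 -0.0724  0.124 ]
armroot [ 0.5226 -0.0796  0.124 ]
armtip [ 0.4509 -0.064   0.124 ]
rib0 [ 0.5642 -0.0279  0.142 ]
rib1 [ 0.6528 -0.0451  0.142 ]
jar [0.3938 0.0237 0.11  ]
prop [0.4296 0.1854 0.13  ]
rib 1244 [610.4 -30.2] [13.9 84.2] 79.5
stop 726 [480.5  33.6] [30.3 17.6] 79.0
arm 1116 [484.3 -67.4] [12.3 73.4] 79.3
tray 1911 [ 464.6 -216.3] [101.3 130.3] 75.5
jar 2085 [395.5  28.4] [48.7 34.7] 78.5
prop 1763 [428.8 187.6] [40.3 30.7] 75.4
```

```bash
python3 -m handwheel '[[3,-0.5,-6,0,0,0.4,100],[6.5,-0.7,-12,0,0,0.4,100],[6.5,-0.7,-15,0,0,0.4,60],[6.5,-0.7,-15,0,0,0.4,60],[6.5,-0.7,-15,0,0,0.4,60]]' 30
python3 - <<'E'
from h import *
s=env.get_state();print(s['eef_pos'],s['width'])
p,W=snap('wrist');s=env.get_state();print(s['eef_pos'])
w=W[120:400,200:460].reshape(-1,3);m=(w[:,2]>.133)&(w[:,2]<.15)&(abs(w[:,0]-.61)<.07)&(abs(w[:,1]+.03)<.06);w=w[m]
print(cv2.minAreaRect((w[:,:2]*1000).astype(np.float32)))
E
```

```text
t: 3.03
eef_pos: [0.6082, -0.0265, 0.1999]
ee_rot: [-0.006, 0.089, 0.996, -0.001]
ft_force: [-1.7, 0.2, -0.4]
width: 0.0714
finger_force: 0.0
[ 0.60819384 -0.02649205  0.19990807] 0.07143611748664735
[ 0.60895179 -0.02685543  0.20382262]
((611.0595092773438, -30.02207374572754), (13.770903587341309, 84.88786315917969), 79.14242553710938)
```

```bash
python3 -m handwheel '[[0,-0.2,-4,0,0,0.3,60],[0,-0.2,-8,0,0,0.3,60],[0,-0.2,-9.3,0,0,0.3,60],[0,-0.2,-9.3,0,0,0.3,60],[0,-0.2,-9.3,0,0,0.3,5],[0,-0.2,-9.3,0,0,0.3,5],[0,-0.2,-9.3,0,0,0.3,5],[0,-0.2,-9.3,0,0,0.3,5],[0,-0.2,-9.3,0,0,0.3,5]]' 30;  python3 -m handwheel '[[-0.2,-1,0,0,0,0,5],[-0.36,-2,0,0,0,0,5],[-0.55,-3,0,0,0,0,5],[-0.7,-3.8,0,0,0,0,5],[-0.7,-3.8,0,0,0,0,5],[-0.7,-3.8,0,0,0,0,5]]'
```

```text
t: 3.83
eef_pos: [0.6118, -0.0294, 0.1161]
ee_rot: [0.001, 0.087, 0.996, 0.0]
ft_force: [-1.0, -0.1, 0.1]
width: 0.0233
finger_force: 0.0
t: 4.33
eef_pos: [0.6038, -0.0707, 0.1154]
ee_rot: [0.0, 0.089, 0.996, -0.001]
ft_force: [-0.6, -2.6, 7.3]
width: 0.014
finger_force: 30.0
```

```bash
python3 -m handwheel '[[0,0,0,0,0,0,60],[0,0,0,0,0,0,60],[0,0,0,0,0,0,60],[0,0,4,0,0,0,60],[0,0,8,0,0,0,70],[-3,2.5,10,0,0,0,70],[-6,5,10,0,0,0,70],[-9,7.5,10,0,0,0,70],[-12,10.4,10,0,0,0,70],[-12,10.4,10,0,0,0,70],[-12,10.4,10,0,0,0,70],[-12,10.4,10,0,0,0,70]]'
python3 - <<'E'
from h import *
s=env.get_state();print(s['eef_pos'],s['width'])
p,W=snap('wrist');save('w2.png',p);print(env.get_state()['eef_pos'])
def rect(n,x,y,r,za,zb):
    w=W.reshape(-1,3);w=w[(w[:,2]>za)&(w[:,2]<zb)&(abs(w[:,0]-x)<r)&(abs(w[:,1]-y)<r)]
    if len(w)>4:print(n,len(w),[np.round(a,1) for a in cv2.minAreaRect((w[:,:2]*1000).astype(np.float32))])
rect('stop',.482,.033,.04,.13,.15);rect('arm',.478,-.11,.042,.118,.13)
for n in('scene','side'):
    p,W=snap(n);print(n);rect('stop',.482,.033,.04,.132,.15);rect('arm',.478,-.11,.042,.118,.13);rect('rib',.603,-.07,.05,.135,.15)
E
```

```text
t: 5.33
eef_pos: [0.4843, 0.0365, 0.2148]
ee_rot: [0.0, 0.086, 0.996, 0.0]
ft_force: [0.2, -0.2, 0.2]
width: 0.061
finger_force: 0.0
[0.48434891 0.03648687 0.21484048] 0.060996615308477053
[0.48474556 0.03584165 0.21480628]
stop 1644 [array([480.3,  33.6]), array([29.8, 18.1]), np.float64(79.7)]
arm 2539 [array([ 476.2, -107.7]), array([13.7, 73.9]), np.float64(79.0)]
scene
stop 92 [array([483.6,  34.5]), array([33.2, 19.5]), np.float64(82.5)]
arm 108 [array([ 479.7, -105.6]), array([16.7, 76.5]), np.float64(78.9)]
rib 191 [array([606.1, -68.7]), array([17.9, 85.5]), np.float64(81.5)]
side
stop 95 [array([481.1,  30.7]), array([32.4, 18.6]), np.float64(80.9)]
arm 200 [array([ 476.8, -110. ]), array([14.5, 75.6]), np.float64(79.2)]
rib 194 [array([603.4, -73.2]), array([16.6, 87.6]), np.float64(79.1)]
```

View pics/w2.png

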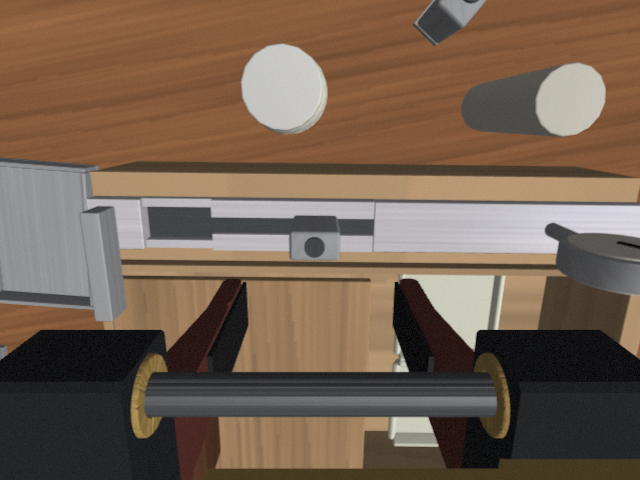

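Wrist view: stop under the hand at (315,240), mouth clear at cols 147–212, row 222, arm drawn back (102,262), gauge (610,260).

```bash
python3 -m handwheel '[[-0.35,-0.25,-4,0,0,-0.6,70],[-0.35,-0.25,-8,0,0,-0.6,70],[-0.35,-0.25,-11.1,0,0,-0.6,70],[-0.35,-0.25,-11.1,0,0,-0.6,70],[-0.35,-0.25,-11.1,0,0,-0.6,70],[-0.35,-0.25,-11.1,0,0,-0.6,20],[-0.35,-0.25,-11.1,0,0,-0.6,20],[-0.35,-0.25,-11.1,0,0,-0.6,20],[-0.35,-0.25,-11.1,0,0,-0.6,20],[-0.35,-0.25,-11.1,0,0,-0.6,20],[-0.35,-0.25,-11.1,0,0,-0.6,20]]' 30
python3 - <<'E'
from h import *
c=env.get_calibration('wrist');K=np.array(c['K']);M=np.array(c['mount']);R=Ro.from_quat([.086,.9963,0,0]).as_matrix();e=np.array([.4846,.0362,.2148])
def at(u,v,z):
    r=R@M[:3,:3]@np.linalg.solve(K,[u,v,1]);o=R@M[:3,3]+e;return (o+r*(z-o[2])/r[2]).round(4)
for a in((147,222,.093),(212,222,.093),(374,226,.093),(316,238,.141),(316,227,.141)):print(a,at(*a))
s=env.get_state();print(s['eef_pos'],s['width'],s['finger_force'],s['ft_force'])
E
```

```text
t: 6.4
eef_pos: [0.4811, 0.0342, 0.1045]
ee_rot: [0.001, 0.092, 0.996, 0.0]
ft_force: [-1.4, -1.4, 6.5]
width: 0.0299
finger_force: 30.0
(147, 222, 0.093) [ 0.4575 -0.0823  0.093 ]
(212, 222, 0.093) [ 0.4654 -0.0376  0.093 ]
(374, 226, 0.093) [0.4877 0.0733 0.093 ]
(316, 238, 0.141) [0.4762 0.0347 0.141 ]
(316, 227, 0.141) [0.4696 0.0359 0.141 ]
[0.48108706 0.03418403 0.10450282] 0.029881124936409605 30.000911951065063 [-1.36883518 -1.36313752  6.47535407]
```

```bash
python3 -m handwheel '[[-0.18,-1,0,0,0,0,20],[-0.37,-2,0,0,0,0,20],[-0.56,-3,0,0,0,0,20],[-0.74,-4,0,0,0,0,20],[-0.93,-5,0,0,0,0,20],[-1.11,-6,0,0,0,0,20],[-1.3,-7,0,0,0,0,20],[-1.48,-8,0,0,0,0,20],[-1.67,-9,0,0,0,0,20],[-1.76,-9.5,0,0,0,0,20],[-1.76,-9.5,0,0,0,0,20],[-1.76,-9.5,0,0,0,0,20]]'
```

```text
t: 7.4
eef_pos: [0.4636, -0.0622, 0.1045]
ee_rot: [0.001, 0.093, 0.996, -0.0]
ft_force: [-0.4, -0.9, 7.8]
width: 0.0301
finger_force: 30.0
```

```bash
python3 -m handwheel '[[0,0,0.5,0,0,0,20],[0,0,1,0,0,0,20],[0,0,1.4,0,0,0,20],[0,0,1.4,0,0,0,20]]'; python3 -c "
from h import *
p,W=snap('side');cv2.imwrite('pics/s2.png',cv2.resize(cv2.cvtColor(p[170:350,260:460],cv2.COLOR_RGB2BGR),None,fx=3,fy=3))"
```

```text
t: 7.73
eef_pos: [0.4632, -0.0612, 0.1184]
ee_rot: [0.0, 0.092, 0.996, 0.0]
ft_force: [0.7, 0.1, -2.0]
width: 0.0296
finger_force: 30.0
```

View pics/s2.png

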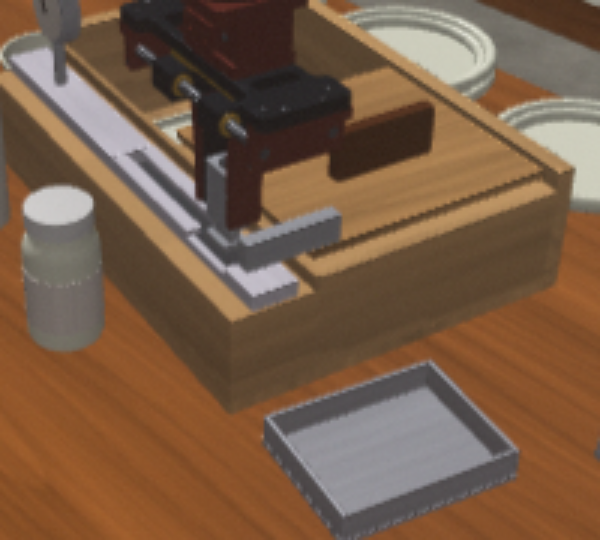

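The stop is free, over the slot's mouth (225,190 in the crop), with the tray at (390,450). Now carry it over.

```bash
python3 -m handwheel '[[0,0,3,0,0,0,20],[0,0,6,0,0,0,20],[0,-2,8,0,0,0,20],[0,-5,8,0,0,0,20],[0,-8,8,0,0,0,20],[0,-11,8,0,0,0,20],[0,-14,8,0,0,0,20],[0,-16.6,8,0,0,0,20],[0,-16.6,6,0,0,0,20],[0,-16.6,3,0,0,0,20],[0,-16.6,0,0,0,0,20],[0,-16.6,-3,0,0,0,20],[0,-16.6,-6,0,0,0,20],[0,-16.6,-7.5,0,0,0,20],[0,-16.6,-7.5,0,0,0,20],[0,-16.6,-7.5,0,0,0,20]]'
python3 -c "
from h import *
p,W=snap('side');cv2.imwrite('pics/s3.png',cv2.resize(cv2.cvtColor(p[170:370,260:460],cv2.COLOR_RGB2BGR),None,fx=3,fy=3))"
```

```text
t: 9.12
eef_pos: [0.4623, -0.2269, 0.0422]
ee_rot: [-0.001, 0.092, 0.996, 0.0]
ft_force: [-0.1, -0.2, -1.7]
width: 0.03
finger_force: 30.0
```

View pics/s3.png

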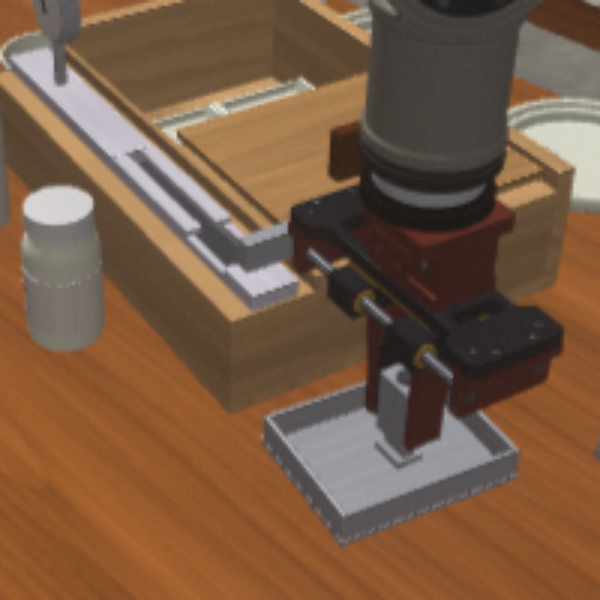

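Stop hangs just over the tray floor (400,455 in the crop), clear of the box; lower and release.

```bash
python3 -m handwheel '[[0,0,-0.6,0,0,0,20],[0,0,-1.2,0,0,0,20],[0,0,-1.3,0,0,0,20],[0,0,-1.3,0,0,0,20],[0,0,-1.3,0,0,0,45],[0,0,-1.3,0,0,0,50],[0,0,-1.3,0,0,0,50],[0,0,-1.3,0,0,0,50]]'; python3 -m handwheel '[[0,0,2,0,0,0,50],[0,0,5,0,0,0,50],[0,0,8,0,0,0,50],[0,0,12,0,0,0,50],[0,0,16,0,0,0,50],[0,0,20,0,0,0,50],[0,0,20,0,0,0,50],[0,0,20,0,0,0,50]]'
python3 - <<'E'
from h import *
p,W=snap('side');cv2.imwrite('pics/s4.png',cv2.resize(cv2.cvtColor(p[170:370,260:460],cv2.COLOR_RGB2BGR),None,fx=3,fy=3))
def rect(n,x,y,r,za,zb):
    w=W.reshape(-1,3);w=w[(w[:,2]>za)&(w[:,2]<zb)&(abs(w[:,0]-x)<r)&(abs(w[:,1]-y)<r)]
    if len(w)>4:print(n,len(w),[np.round(a,1) for a in cv2.minAreaRect((w[:,:2]*1000).astype(np.float32))],w[:,2].max())
rect('stop',.462,-.227,.04,.03,.1);rect('tray',.465,-.218,.08,.018,.027)
p,W=snap('wrist');rect('wstop',.462,-.227,.04,.03,.1);rect('tray',.465,-.218,.08,.018,.027)
E
```

```text
t: 9.83
eef_pos: [0.4632, -0.2271, 0.0299]
ee_rot: [0.0, 0.092, 0.996, -0.0]
ft_force: [-0.1, -0.3, -0.3]
width: 0.0436
finger_force: 0.0
t: 10.5
eef_pos: [0.4644, -0.2274, 0.2319]
ee_rot: [0.003, 0.092, 0.996, 0.0]
ft_force: [0.3, 0.6, -0.7]
width: 0.0441
finger_force: 0.0
stop 329 [array([ 463.1, -228.8]), array([32.1, 20.7]), np.float64(78.8)] 0.06825312925304604
tray 743 [array([ 471.1, -196.7]), array([146.8, 131.2]), np.float64(75.7)] 0.02693858188395564
wstop 1060 [array([ 462.4, -226.9]), array([29.9, 18.1]), np.float64(78.8)] 0.06960660793968071
tray 2674 [array([ 470.5, -195.4]), array([143.3, 130.2]), np.float64(75.5)] 0.02699406941082247
```

View pics/s4.png

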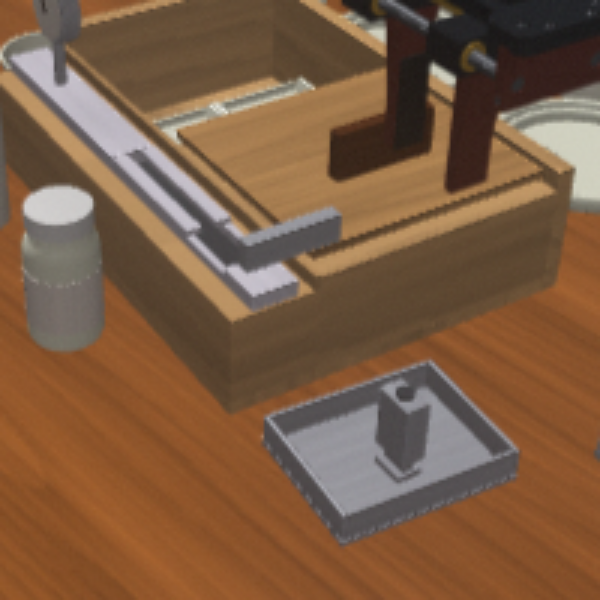

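The stop stands upright in the tray (400,430 in the crop). Now back to the rib.

```bash
python3 -m handwheel '[[3.5,3.9,0,0,0,0,50],[7,7.8,0,0,0,0,50],[10.5,11.7,0,0,0,0,50],[14,15.7,-2,0,0,0,50],[14,15.7,-5,0,0,0,50],[14,15.7,-5,0,0,0,50],[14,15.7,-5,0,0,0,50],[14,15.7,-8.5,0,0,0,50],[14,15.7,-11.5,0,0,0,50],[14,15.7,-11.5,0,0,0,50],[14,15.7,-11.5,0,0,0,50],[14,15.7,-11.5,0,0,0,5],[14,15.7,-11.5,0,0,0,5],[14,15.7,-11.5,0,0,0,5],[14,15.7,-11.5,0,0,0,5],[14,15.7,-11.5,0,0,0,5],[14,15.7,-11.5,0,0,0,5]]' 30
```

```text
t: 12.02
eef_pos: [0.6034, -0.0701, 0.1156]
ee_rot: [0.001, 0.092, 0.996, 0.0]
ft_force: [-2.4, -0.8, 5.9]
width: 0.014
finger_force: 30.0
```

```bash
python3 -m handwheel '[[0.22,1.2,0,0,0,0,5],[0.44,2.4,0,0,0,0,5],[0.67,3.6,0,0,0,0,5],[0.89,4.8,0,0,0,0,5],[1.11,6,0,0,0,0,5],[1.33,7.2,0,0,0,0,5],[1.56,8.4,0,0,0,0,5],[1.78,9.6,0,0,0,0,5],[2,10.8,0,0,0,0,5],[2.22,12,0,0,0,0,5],[2.45,13.2,0,0,0,0,5],[2.67,14.4,0,0,0,0,5],[2.85,15.4,0,0,0,0,5],[2.96,16,0,0,0,0,5],[2.96,16,0,0,0,0,5],[2.96,16,0,0,0,0,5]]'
```

```text
t: 13.35
eef_pos: [0.6337, 0.0919, 0.1157]
ee_rot: [0.001, 0.091, 0.996, 0.001]
ft_force: [1.5, 2.2, 6.3]
width: 0.0139
finger_force: 30.0
```

Not at the frame yet; small steps until the force rises.

```bash
python3 -m handwheel '[[0.06,0.3,0,0,0,0,5],[0.11,0.6,0,0,0,0,5],[0.15,0.8,0,0,0,0,5],[0.15,0.8,0,0,0,0,5],[0.15,0.8,0,0,0,0,5]]'; python3 -m handwheel '[[0.06,0.3,0,0,0,0,5],[0.09,0.5,0,0,0,0,5],[0.09,0.5,0,0,0,0,5],[0.09,0.5,0,0,0,0,5]]'
```

```text
t: 13.77
eef_pos: [0.6348, 0.0977, 0.1156]
ee_rot: [0.001, 0.092, 0.996, 0.0]
ft_force: [0.2, -1.4, 7.2]
width: 0.0134
finger_force: 30.0
t: 14.1
eef_pos: [0.6356, 0.1021, 0.1157]
ee_rot: [0.001, 0.093, 0.996, -0.0]
ft_force: [-0.8, -1.7, 7.9]
width: 0.0135
finger_force: 30.0
```

```bash
python3 -m handwheel '[[0.06,0.3,0,0,0,0,5],[0.09,0.5,0,0,0,0,5],[0.09,0.5,0,0,0,0,5],[0.09,0.5,0,0,0,0,5]]'; python3 -m handwheel '[[0.06,0.3,0,0,0,0,5],[0.06,0.3,0,0,0,0,5],[0.06,0.3,0,0,0,0,5],[0.06,0.3,0,0,0,0,5]]'
```

```text
t: 14.43
eef_pos: [0.6356, 0.1021, 0.1156]
ee_rot: [-0.0, 0.094, 0.996, -0.003]
ft_force: [-3.7, -12.1, 9.7]
width: 0.0137
finger_force: 30.1
t: 14.77
eef_pos: [0.6356, 0.1021, 0.1156]
ee_rot: [-0.001, 0.095, 0.995, -0.004]
ft_force: [-6.2, -16.5, 11.8]
width: 0.0137
finger_force: 30.1
```

The door is against the frame. Release, lift and check.

```bash
python3 -m handwheel '[[0,0,0,0,0,0,30],[0,0,0,0,0,0,45],[-0.1,-0.4,0,0,0,0,50],[-0.1,-0.6,0,0,0,0,50],[-0.1,-0.6,0,0,0,0,50],[-0.1,-0.6,3,0,0,0,50],[-0.1,-0.6,7,0,0,0,50],[-0.1,-0.6,11,0,0,0,50],[-0.1,-0.6,15,0,0,0,50],[-0.1,-0.6,19,0,0,0,50],[-0.1,-0.6,20,0,0,0,50],[-0.1,-0.6,20,0,0,0,50],[-0.1,-0.6,20,0,0,0,50],[-0.1,-0.6,20,0,0,0,50]]'
python3 - <<'E'
from h import *
p,W=snap('wrist');save('w5.png',p)
w=W.reshape(-1,3);w=w[(w[:,2]>.135)&(w[:,2]<.15)&(abs(w[:,0]-.635)<.06)&(abs(w[:,1]-.1)<.05)]
print(cv2.minAreaRect((w[:,:2]*1000).astype(np.float32)))
E
```

```text
t: 15.93
eef_pos: [0.6344, 0.1055, 0.3125]
ee_rot: [-0.002, 0.092, 0.996, -0.0]
ft_force: [-0.5, 0.5, 0.1]
width: 0.0439
finger_force: 0.0
((635.3397216796875, 101.63011169433594), (13.55541706085205, 83.98452758789062), 79.56356048583984)
```

View pics/w5.png

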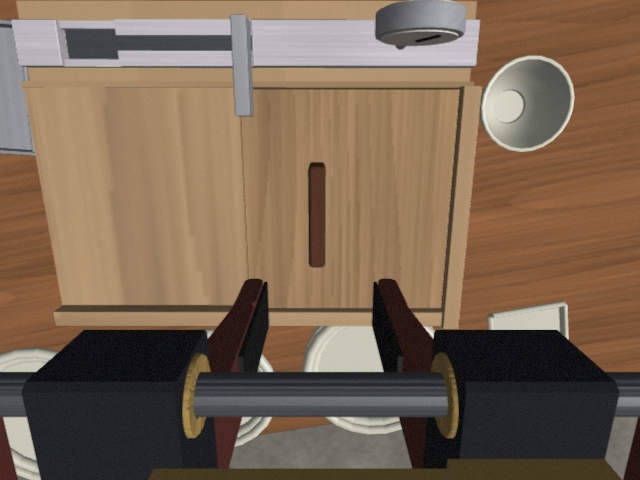

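The door is flush to the frame at col 455, rib at (317,215), hand clear.

```bash
python3 -c "
from plant import env
print(env.hand_in())"
```

```text
the job is handed in; nothing more can be done
None
```

The stop is standing in the small tray and the door is fully shut against the frame. The job was handed in at about 16 s of robot time; the bowl, jar and kiln post were not touched, and no verdict came back.

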